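# Put the gel-bench reagents into their fitting spill trays

## Task

Tidy the gel bench: put the large round bottle, the small round bottle, the square bottle and the tube rack each into the white spill tray that matches its foot in shape and size, standing upright and flat on the tray's floor inside the rim. Do not tip any of them over on the way, and leave the Petri dish and the tape roll where they are.

Things in the scene. Friction and masses are not known exactly. Their poses are not given: they have to be found in the camera images.
- bottle_large_mid (a point): Large round amber glass bottle with black screw cap, 104 mm tall, about 0.26 kg. Round body 56 mm diameter up to 66 mm, then a shoulder; cylindrical cap 44 mm diameter from 80 to 104 mm above its underside: grip the cap. Point: on its axis, half-way up (52 mm above its underside); z up.
- bottle_small_mid (a point): Small round amber glass bottle with black screw cap, 62 mm tall, about 0.09 kg. Round body 38 mm diameter up to 36 mm, then a shoulder; cylindrical cap 34 mm diameter from 42 to 62 mm above its underside: grip the cap. Point: on its axis, half-way up (31 mm above its underside); z up.
- bottle_square_mid (a point): Square white plastic bottle with round white screw cap, 100 mm tall, about 0.17 kg. Body 50 x 50 mm up to 72 mm, sides along its x and y axes; cylindrical cap 36 mm diameter from 80 to 100 mm above its underside: grip the cap. Point: on its axis, half-way up (50 mm above its underside); z up.
- tube_rack_mid (a point): White plastic rack full of small tubes (fixed in it), 80 mm long (x axis) by 40 mm wide (y axis), block 42 mm tall, tube caps up to 50 mm; about 0.15 kg. Grip it across its 40 mm width. Point: centre, 25 mm above its underside; z up.
- tray_large_round: Large round white plastic spill tray, fixed to the bench, 10 mm high, open on top: floor 3 mm thick, rim 4 mm thick; inside diameter 72 mm, outside 80 mm. Origin: centre of its underside, at bench height. Holds the large round bottle (8 mm to spare all round).
- tray_small_round: Small round white plastic spill tray, fixed to the bench, 10 mm high, open on top: floor 3 mm thick, rim 4 mm thick; inside diameter 54 mm, outside 62 mm. Origin: centre of its underside, at bench height. Holds the small round bottle (8 mm to spare all round).
- tray_square: Square white plastic spill tray, fixed to the bench, 10 mm high, open on top: floor 3 mm thick, rim 4 mm thick; inside 66 x 66 mm, outside 74 x 74 mm. Origin: centre of its underside, at bench height; x and y axes along its sides. Holds the square bottle, sides parallel to the tray's (8 mm to spare all round).
- tray_long: Oblong white plastic spill tray, fixed to the bench, 10 mm high, open on top: floor 3 mm thick, rim 4 mm thick; inside 96 mm (x axis) by 56 mm (y axis), outside 104 x 64 mm. Origin: centre of its underside, at bench height. Holds the tube rack, long sides parallel (8 mm to spare all round).
- petri_dish_mid (a point): Bystander: closed clear Petri dish with pale agar, 55 mm diameter, 15 mm high, loose, among the other things. Point: its centre, 8 mm above the bench.
- tape_roll_mid (a point): Bystander: roll of green tape lying flat, 50 mm outside diameter, 19 mm high, loose, among the other things. Point: its centre, 9.5 mm above the bench.
Not all that is in view belongs to the job. What is shaped like the part that bears tube_rack_mid but red is not meant.

How it is judged:
By the outcome, as a careful person would: the job done as asked, in the order asked, and still so for the second after the job is handed in, with the robot touching nothing.
It also fails if it takes over 96 s, if anything falls off the work surface, if the arm or the gripper's body presses on something with over 40 N, if the wrist force passes 120 N, or if a joint passes its speed limit or range.

## Robot

A 6-joint arm with a two-finger parallel gripper is mounted at the origin on the work surface. World frame = base frame: x ahead of the robot, y to its left, z up, the work surface at z = 0. Lengths are in mm, angles in degrees, forces in N, time in s.
With the tool pointing down it reaches from about 325 to 925 mm from the base axis. Payload 3.1 kg.
Tool frame: the origin (TCP) lies at the very end of the fingers, on their centre line; the grasp point (between the pads) lies grasp_offset behind it (grasp_offset is the distance from the TCP to the grasp point, in mm); z points along the fingers, x is the direction in which the jaws open and shut, and the axes are right-handed (so a half turn about z gives the same grasp; the last joint's range is limited). The gripper opens to 85 mm and grips with 20 to 120 N. Pads are 22 mm wide; open, the fingers measure 114 mm over their backs; the gripper's body (76 mm by 85 mm) begins 54 mm behind the grasp point. The pads swing forward as they close: fully open they stand 13 mm farther back than shut.
Start: joints at [68.457, 12.427, 92.441, -0, 75.132, -6.429], TCP at [162.95, 603.396, 231.3] pointing down, gripper open.
Joint ranges: [-157.48, 157.48], [-44.54, 120.13], [17.64, 146.25], [-64.5, 244.5], [7.68, 150.69], [-147.95, 147.95]. Speed limits (degrees/s): [159.86, 159.86, 180, 180, 180, 180].

## Interface

Orientations are given as [roll, pitch, yaw] about the fixed x, y, z axes, in that order (R = Rz(yaw) Ry(pitch) Rx(roll)).
In Python, from station import * gives the robot as it stands. Calls block until the motion is done:
- goto(position, orientation): joint-space move of the TCP to a pose.
- move_l(position, attitude=None, speed=150): straight line of the TCP; attitude=None keeps the orientation; speed is the mean speed in mm/s.
- move_j(angles): joint-space move.
- grip(opening, squeeze=None): finger opening in mm; squeeze is the grip in N (None keeps the last); returns when the fingers have stopped.
- wait(seconds).
- solve_ik(position, orientation): joint angles nearest the present ones, or None.
- get_obs(): the state.
- get_image(name): name is "side" or "top" or "wrist"; returns the picture (420x560x3 uint8, red, green, blue); there is no depth.
- get_calibration(name): a dict with "fx", "fy", "cx", "cy" (pixels), "R" (3x3) and "t" (3): a world point X has camera coordinates R X + t; the wrist camera has in their place "mount" (4x4, takes a point from camera to tool coordinates, whose origin is the TCP and whose axes are the tool frame's). Camera axes: x right, y down, z forward; pixel columns grow to the right and rows downward; lengths in mm; the calibration is good to about 2 mm. A picture is of the moment at which its call begins: read the wrist's pose just before it. get_calibration takes no time and is no camera call.
A pose or a line that the arm cannot do raises Unreachable and nothing moves.
- sign_off(): hands the job in, once; it reports no verdict.
Trained networks look in the newest picture that a camera, given by its name, has taken for a name from the list of things; names that differ only in an ending like _2 or _b are one class to them, and where a whole thing is asked for, a point or a joint stands for the part that bears it (a point fixed in the world has none). Each returns a list of dicts, best first, with "score" (0 to 1); they miss things now and then, are a little off and sometimes report something else, mostly with a low value. They report only what shows in the picture. A call takes as long as a camera call. They do not tell look-alikes from the thing itself.
- spot_in(name, camera): "extent" ([centre column, centre row, width, height] in pixels, round what is visible of it).
- regions_of(name, camera): "region" (420x560 bool, what is visible of it) and "extent" ([centre column, centre row, width, height] in pixels, round what is visible of it).
The state is a dict: "t": time; "joint_pos": joint angles; "qvel": joint speeds; "effort": joint torques, N m; "tcp_pos": TCP position; "ee_rot": TCP orientation; "wrist_force": force on the tool from outside, world axes, zero at the start; "moment": the same for the moment, N m; "grip_width": finger opening in mm.
Only numpy, scipy, OpenCV 4.12 (cv2) and the standard library are available. Lean on these libraries where they do the work, as an engineer would, in place of code of your own. Each camera call takes 0.05 s, during which the arm holds its last target.

## Working session

There is one attempt and no reset: what is moved stays moved. The work goes in short steps, each a Python script; the robot and the scene stay as the last script left them, time stands still between calls to the robot, and variables do not carry over. Pictures are saved under pics/ and viewed, and the job is handed in when it is done.

View pics/a_top.png

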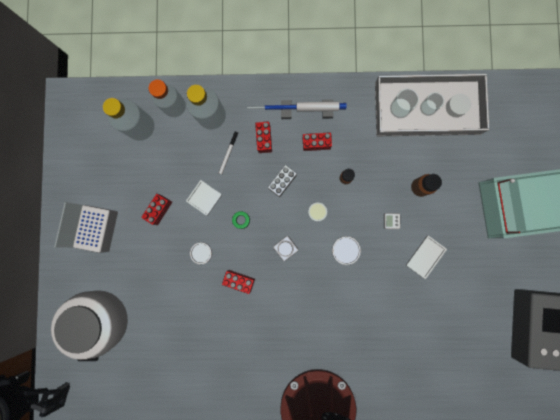

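View pics/a_side.png

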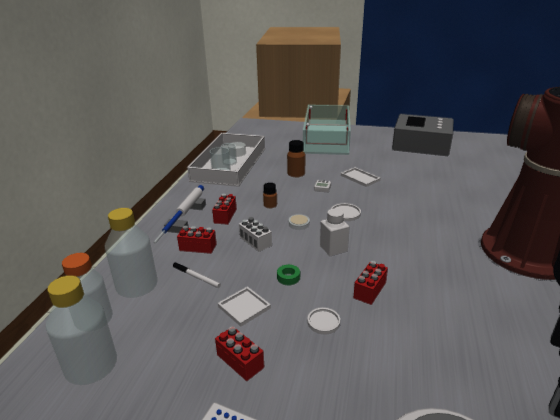

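```bash
python3 - <<'E'
from station import *
print("go",grasp_offset)
import numpy as np,pickle
get_image("top");get_image("side")
res={}
for c in("top","side"):
    for n in("bottle_large_mid","bottle_small_mid","bottle_square_mid","tube_rack_mid","tray_large_round","tray_small_round","tray_square","tray_long","petri_dish_mid","tape_roll_mid"):
        r=regions_of(n,c);res[c,n]=r
        print(c,n,[(round(d['score'],2),np.round(d['extent'],1).tolist(),int(d['region'].sum())) for d in r])
pickle.dump(res,open('res.pkl','wb'))
print(get_obs()['t'])
E
```

```text
go 18.700000000000003
top bottle_large_mid [(0.89, [426.0, 186.0, 31.2, 24.2], 501)]
top bottle_small_mid [(0.66, [349.1, 177.2, 10.3, 13.3], 127)]
top bottle_square_mid [(0.75, [344.2, 249.2, 28.4, 24.6], 598), (0.66, [286.0, 249.6, 24.0, 22.8], 352)]
top tube_rack_mid [(0.96, [263.0, 138.4, 16.3, 30.6], 462), (0.95, [238.4, 280.2, 30.6, 18.9], 514), (0.87, [157.6, 207.3, 25.1, 34.5], 570), (0.82, [317.9, 141.7, 32.1, 13.4], 458), (0.8, [282.9, 182.4, 28.6, 35.3], 448), (0.23, [198.8, 256.2, 21.6, 23.5], 387)]
top tray_large_round [(0.78, [345.9, 250.9, 23.6, 26.5], 598)]
top tray_small_round [(0.94, [200.2, 254.4, 22.8, 22.5], 374), (0.34, [426.1, 186.2, 33.5, 29.6], 544)]
top tray_square [(0.89, [205.2, 201.1, 35.9, 35.7], 691)]
top tray_long [(0.98, [428.9, 255.1, 37.3, 40.4], 877), (0.65, [346.8, 249.3, 27.1, 27.4], 680)]
top petri_dish_mid [(0.84, [318.7, 211.1, 20.8, 17.1], 288), (0.49, [427.3, 186.6, 33.4, 26.9], 542)]
top tape_roll_mid [(0.62, [240.7, 219.2, 23.0, 19.5], 189)]
side bottle_large_mid [(0.93, [294.0, 159.2, 22.0, 34.2], 582)]
side bottle_small_mid [(0.76, [270.6, 195.4, 16.0, 21.8], 297)]
side bottle_square_mid [(0.92, [335.9, 230.5, 31.2, 52.8], 1113)]
side tube_rack_mid [(0.81, [255.3, 233.1, 32.8, 32.5], 756), (0.8, [196.2, 242.8, 40.6, 28.6], 913), (0.8, [370.9, 284.1, 33.9, 43.3], 951), (0.64, [224.9, 209.4, 23.0, 32.8], 562), (0.62, [240.0, 354.0, 45.0, 54.2], 1577)]
side tray_large_round [(0.52, [345.8, 210.4, 26.6, 20.2], 336), (0.51, [244.6, 305.4, 52.6, 35.2], 1185), (0.23, [336.5, 231.1, 31.7, 48.3], 1062)]
side tray_small_round [(0.58, [325.6, 320.3, 36.4, 26.2], 727), (0.46, [271.0, 195.6, 16.0, 24.5], 304)]
side tray_square [(0.84, [244.3, 305.5, 48.4, 39.3], 1194)]
side tray_long [(0.74, [357.4, 178.1, 43.6, 21.3], 428)]
side petri_dish_mid [(0.59, [299.6, 222.8, 21.1, 13.0], 271)]
side tape_roll_mid [(0.93, [287.7, 277.0, 24.4, 20.2], 400)]
1.25
```

```bash
cat > h.py <<'E'
import numpy as np,cv2
from scipy.spatial.transform import Rotation as Rn
from station import *
def cam(name,obs=None):
    c=get_calibration(name);K=(c['fx'],c['fy'],c['cx'],c['cy'])
    if 'R' in c: return K,np.array(c['R']),np.array(c['t'])
    m=np.array(c['mount']);T=np.eye(4);T[:3,:3]=Rn.from_euler('xyz',obs['ee_rot'],degrees=True).as_matrix();T[:3,3]=obs['tcp_pos']
    W=np.linalg.inv(T@m);return K,W[:3,:3],W[:3,3]
def unproj(C,uv,z):
    K,R,t=C;uv=np.atleast_2d(uv).astype(float)
    d=np.c_[(uv[:,0]-K[2])/K[0],(uv[:,1]-K[3])/K[1],np.ones(len(uv))]@R
    o=-R.T@t;s=(z-o[2])/d[:,2];return o+d*s[:,None]
def proj(C,X):
    K,R,t=C;p=np.atleast_2d(X)@R.T+t
    return np.c_[K[0]*p[:,0]/p[:,2]+K[2],K[1]*p[:,1]/p[:,2]+K[3]]
E
python3 - <<'E'
from h import *
C=cam("top")
for n,uv,z in [("large cap",(432,182),104),("small cap",(347.5,175.5),62),("sq cap",(285,249),100),("rack",(282.5,180.5),45),("Tlarge",(346.5,250.5),8),("Tsmall",(200.7,253.5),8),("Tsq",(204,197.5),8),("Tlong",(427,257.5),8),("petri",(318,211.5),8),("tape",(241,219.5),10)]:
    print(n,unproj(C,uv,z)[0].round(0))
im=cv2.imread('pics/a_top.png')[120:300,140:460]
cv2.imwrite('pics/b.png',cv2.resize(im,None,fx=2.5,fy=2.5,interpolation=cv2.INTER_CUBIC))
E
```

```text
large cap [ 610. -299.  104.]
small cap [637. -87.  62.]
sq cap [441.  84. 100.]
rack [628.  90.  45.]
Tlarge [432. -87.   8.]
Tsmall [428. 326.   8.]
Tsq [588. 318.   8.]
Tlong [ 411. -312.    8.]
petri [543.  -8.   8.]
tape [523. 211.  10.]
```

View pics/b.png

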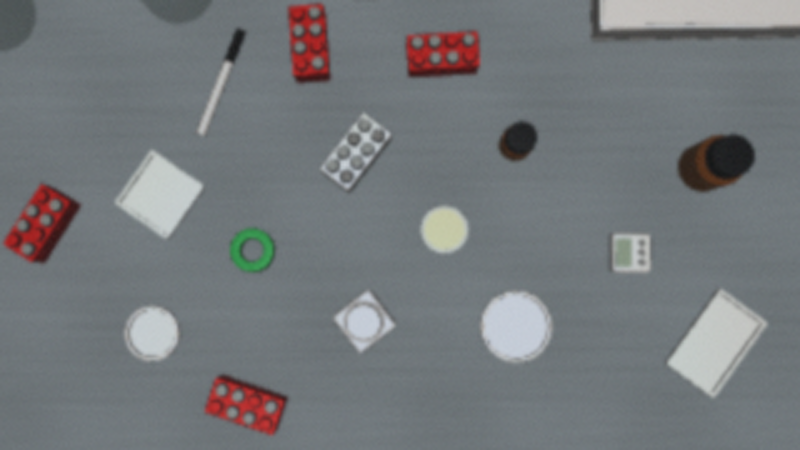

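```bash
python3 - <<'E'
from h import *
import pickle
V={}
for i,(x,y) in enumerate([(480,200),(480,-200)]):
    goto([x,y,230],[180,0,90]);wait(0.2)
    o=get_obs();im=get_image("wrist");V[i]=(o,im)
    cv2.imwrite(f"pics/w{i}.png",im[:,:,::-1]);print(o['t'],o['tcp_pos'],o['joint_pos'].round())
    C=cam("wrist",o)
    rs={}
    for n in ("bottle_large_mid","bottle_small_mid","bottle_square_mid","tube_rack_mid","tray_large_round","tray_small_round","tray_square","tray_long"):
        rs[n]=r=regions_of(n,"wrist");print(n,[(round(d['score'],2),np.round(d['extent']).tolist()) for d in r])
    V[i]=(o,im,C,rs)
pickle.dump(V,open('V.pkl','wb'))
E
```

```text
3.3083 [479.80795717 200.68456867 229.98361858] [ 15.  -0. 107.   0.  74. -75.]
bottle_large_mid [(0.3, [293.0, 210.0, 40.0, 44.0]), (0.29, [370.0, 256.0, 77.0, 67.0])]
bottle_small_mid [(0.6, [66.0, 302.0, 58.0, 50.0])]
bottle_square_mid [(0.66, [176.0, 151.0, 85.0, 66.0]), (0.41, [389.0, 137.0, 59.0, 50.0])]
tube_rack_mid [(0.96, [210.0, 290.0, 43.0, 64.0]), (0.84, [302.0, 60.0, 88.0, 66.0]), (0.75, [246.0, 343.0, 26.0, 15.0]), (0.71, [484.0, 239.0, 79.0, 71.0]), (0.44, [119.0, 381.0, 17.0, 8.0])]
tray_large_round [(0.69, [48.0, 138.0, 72.0, 66.0]), (0.65, [373.0, 254.0, 76.0, 67.0])]
tray_small_round [(0.78, [390.0, 138.0, 56.0, 51.0]), (0.44, [49.0, 137.0, 75.0, 67.0])]
tray_square [(0.92, [370.0, 253.0, 75.0, 70.0])]
tray_long []
5.4417 [ 480.35709241 -198.99778546  229.96984942] [ -30.   -0.  107.    0.   74. -120.]
bottle_large_mid [(0.67, [208.0, 295.0, 48.0, 85.0])]
bottle_small_mid [(0.74, [368.0, 303.0, 33.0, 55.0])]
bottle_square_mid [(0.59, [524.0, 153.0, 71.0, 66.0])]
tube_rack_mid [(0.55, [502.0, 286.0, 79.0, 55.0]), (0.25, [433.0, 226.0, 48.0, 39.0])]
tray_large_round [(0.77, [381.0, 139.0, 69.0, 68.0])]
tray_small_round [(0.41, [381.0, 138.0, 73.0, 70.0])]
tray_square []
tray_long [(0.6, [193.0, 120.0, 90.0, 103.0])]
```

View pics/w0.png

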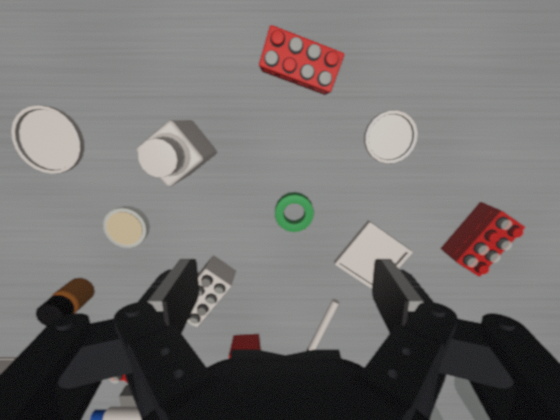

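View pics/w1.png

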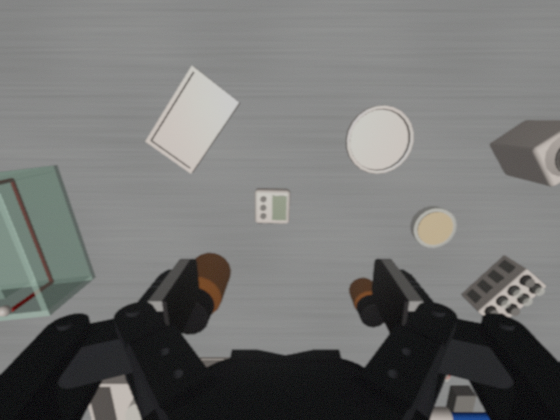

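```bash
cat >> h.py <<'E'
def comp(im,uv,thr=150,sat=60):
    hsv=cv2.cvtColor(im,cv2.COLOR_RGB2HSV)
    m=((hsv[:,:,2]>thr)&(hsv[:,:,1]<sat)).astype(np.uint8)
    n,l,s,c=cv2.connectedComponentsWithStats(m,connectivity=4)
    k=l[int(uv[1]),int(uv[0])]
    cs,_=cv2.findContours((l==k).astype(np.uint8),cv2.RETR_EXTERNAL,cv2.CHAIN_APPROX_NONE)
    return max(cs,key=cv2.contourArea)[:,0,:],k
E
python3 - <<'E'
from h import *
import pickle
V=pickle.load(open('V.pkl','rb'))
for n,i,uv in [("Tlarge",0,(48,138)),("Tlarge",1,(381,139)),("Tsmall",0,(390,138)),("Tsq",0,(370,250)),("Tlong",1,(193,120)),]:
  for thr in(125,145,165):
    o,im,C,_=V[i];c,k=comp(im,uv,thr)
    P=unproj(C,c,8)[:,:2].astype(np.float32)
    r=cv2.minAreaRect(P);(cc,rad)=cv2.minEnclosingCircle(P)
    print(n,i,thr,im[uv[1],uv[0]],k,len(c),'rect',np.round(r[0],1),np.round(r[1],1),round(r[2],1),'circ',np.round(cc,1),round(2*rad,1))
E
```

```text
Tlarge 0 125 [196 188 183] 1 2331 rect [527.4 192.9] [478.8 842.9] 0.1 circ [618.4 194.4] 885.3
Tlarge 0 145 [196 188 183] 20 192 rect [432.7 -87.1] [79.5 79.9] 39.7 circ [433.  -86.6] 81.3
Tlarge 0 165 [196 188 183] 1 189 rect [432.9 -86.2] [78.  78.7] 37.5 circ [432.8 -86.4] 79.4
Tlarge 1 125 [202 198 192] 1 2822 rect [ 526.4 -216.7] [488.3 851.2] 1.4 circ [ 620.7 -215. ] 901.0
Tlarge 1 145 [202 198 192] 2 199 rect [432.9 -86.1] [81.3 80.2] 7.3 circ [432.8 -84.4] 84.6
Tlarge 1 165 [202 198 192] 2 189 rect [432.8 -86.5] [78.8 78.8] 19.3 circ [432.7 -86.5] 79.6
Tsmall 0 125 [202 197 192] 1 2331 rect [527.4 192.9] [478.8 842.9] 0.1 circ [618.4 194.4] 885.3
Tsmall 0 145 [202 197 192] 21 151 rect [428.7 326.6] [61.5 63.2] 0.1 circ [428.8 326.7] 63.9
Tsmall 0 165 [202 197 192] 2 146 rect [428.5 326.6] [60.6 60.5] 4.6 circ [428.6 326.2] 61.7
Tsq 0 125 [197 190 184] 1 2331 rect [527.4 192.9] [478.8 842.9] 0.1 circ [618.4 194.4] 885.3
Tsq 0 145 [197 190 184] 68 217 rect [587.9 319.2] [77.2 78.1] 54.9 circ [587.4 319.4] 105.3
Tsq 0 165 [197 190 184] 6 267 rect [587.7 318.7] [74.6 74.7] 54.9 circ [587.5 319.4] 102.6
Tlong 1 125 [203 199 194] 1 2822 rect [ 526.4 -216.7] [488.3 851.2] 1.4 circ [ 620.7 -215. ] 901.0
Tlong 1 145 [203 199 194] 1 243 rect [ 412.4 -310.6] [ 66.9 107.3] 52.8 circ [ 412.6 -311. ] 123.6
Tlong 1 165 [203 199 194] 1 238 rect [ 412.2 -310.6] [ 64.7 105. ] 52.8 circ [ 412.5 -310.3] 121.2
```

```bash
python3 - <<'E'
from h import *
import pickle
W={}
tiles=[]
for n,x,y,h in [("large",610,-299,104),("small",637,-87,62),("rack",628,90,48),("square",441,84,100)]:
    goto([x+70,y,230],[180,0,90]);wait(0.15)
    o=get_obs();im=get_image("wrist");C=cam("wrist",o);W[n]=(o,im,C)
    u,v=proj(C,[x,y,h])[0];print(n,o['t'],u,v)
    u,v=int(u),int(v);t=im[max(v-75,0):max(v-75,0)+150,u-95:u+95]
    tiles.append(cv2.resize(t,(380,300)))
pickle.dump(W,open('W.pkl','wb'))
cv2.imwrite('pics/tiles.png',np.vstack([np.hstack(tiles[:2]),np.hstack(tiles[2:])])[:,:,::-1])
E
```

```text
large 6.9333 285.4816288273512 122.40455461040638
small 7.9917 288.1123692087716 121.04427135042822
rack 8.9333 288.0958525634188 120.36078076742676
square 9.9083 286.2115691648398 118.97769198704684
```

View pics/tiles.png

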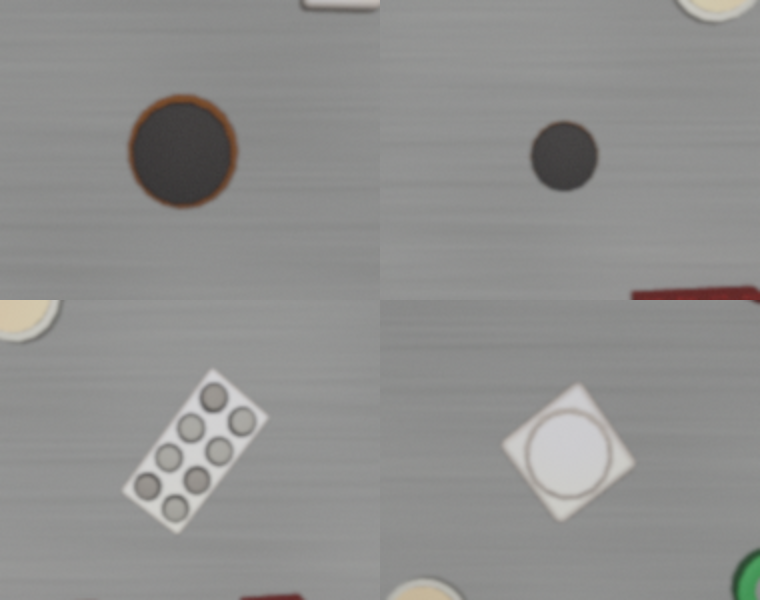

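The tiles show each target from directly overhead. Large cap is top left, small cap top right, square bottle bottom right, all clear of neighbours. The rack candidates in the top view are white at (282,181) and red at (263,137), (317,141), (156,208) and (238,281). Only the white one fits, since red is excluded, and the crop at bottom left confirms it is white.

```bash
python3 - <<'E'
from h import *
import pickle
W=pickle.load(open('W.pkl','rb'))
def fit(mask,uv,C,z):
    n,l=cv2.connectedComponents(mask.astype(np.uint8),connectivity=4)
    k=l[int(uv[1]),int(uv[0])]
    m=(l==k).astype(np.uint8) 
    cs,_=cv2.findContours(m,cv2.RETR_EXTERNAL,cv2.CHAIN_APPROX_NONE);c=max(cs,key=cv2.contourArea)[:,0]
    P=unproj(C,c,z)[:,:2].astype(np.float32);r=cv2.minAreaRect(P);e=cv2.fitEllipse(P)
    return 'k',k,'rect',np.round(r[0],1),np.round(r[1],1),round(r[2],1),'ell',np.round(e[0],1),np.round(e[1],1)
for n,h in (("large",104),("small",62)):
    o,im,C=W[n];hsv=cv2.cvtColor(im,cv2.COLOR_RGB2HSV);
    print(n,fit((hsv[:,:,2]<100)&(hsv[:,:,1]<70),(287,121),C,h))
o,im,C=W['rack'];print('rack',fit(im.min(2)>165,proj(C,[628,90,42])[0],C,42))
for t in (150,165): print('rack',fit(im.min(2)>t,(288+0,121),C,42), im[121,288])
o,im,C=W['square'];
for t in (150,165,180): print('sq',fit(im.min(2)>t,(286,119),C,72), fit(im.min(2)>t,(286,119),C,100)[6:])
g=cv2.cvtColor(im,cv2.COLOR_RGB2GRAY)
print(g[119,240:340])
E
```

```text
large ('k', np.int32(2), 'rect', array([ 611.4, -303.3]), array([40.9, 40.9]), 0.0, 'ell', array([ 611.2, -303.3]), array([40.7, 40.9]))
small ('k', np.int32(78), 'rect', array([640.1, -90.1]), array([32.1, 32.8]), 89.0, 'ell', array([639.9, -90.4]), array([32.1, 32.3]))
rack ('k', np.int32(10), 'rect', array([629.4,  91.6]), array([39.1, 78.8]), 51.8, 'ell', array([629.1,  91.8]), array([43.4, 97.2]))
rack ('k', np.int32(55), 'rect', array([629.3,  91.4]), array([40.8, 80.3]), 51.7, 'ell', array([629. ,  91.8]), array([45.1, 98.8])) [210 210 209]
rack ('k', np.int32(10), 'rect', array([629.4,  91.6]), array([39.1, 78.8]), 51.8, 'ell', array([629.1,  91.8]), array([43.4, 97.2])) [210 210 209]
sq ('k', np.int32(3), 'rect', array([441.9,  83. ]), array([47.8, 47.7]), 36.6, 'ell', array([441.8,  82.8]), array([54.8, 55.1])) ('ell', array([441.6,  82.8]), array([49.7, 50. ]))
sq ('k', np.int32(3), 'rect', array([441.7,  82.8]), array([46.2, 46.3]), 36.7, 'ell', array([438.6,  83.1]), array([46. , 49.2])) ('ell', array([438.7,  83.1]), array([41.7, 44.6]))
sq ('k', np.int32(10), 'rect', array([442. ,  82.9]), array([36.9, 36.1]), 90.0, 'ell', array([442.1,  82.8]), array([36.4, 36.6])) ('ell', array([441.9,  82.8]), array([33. , 33.2]))
[142 141 143 143 141 141 142 143 141 143 142 139 140 147 164 178 191 198
 202 204 203 202 195 179 166 173 191 202 204 204 204 204 204 204 204 204
 205 204 205 205 204 205 204 205 204 204 205 204 204 204 204 203 205 204
 204 204 205 205 204 204 204 203 203 198 185 169 170 185 199 203 203 200
 196 189 178 161 146 138 138 137 139 139 139 139 140 137 138 140 140 139
 139 140 139 138 140 140 140 140 140 140]
```

```bash
cat >> h.py <<'E'
def pick(xy,yaw,z,pre,sq,hi):
    grip(pre,20)
    goto([*xy,z+50],[180,0,yaw]); move_l([*xy,z],speed=100)
    o0=get_obs(); grip(pre-80 if pre>80 else 0,sq); wait(0.2)
    o=get_obs();print('grip',o['grip_width'],o['tcp_pos'].round(1),(o['wrist_force']-o0['wrist_force']).round(1))
    move_l([*xy,hi],speed=150)
    o=get_obs();print('lift',o['grip_width'],o['wrist_force'].round(1),o['t'])
def place(xy,yaw,z,hi,op=85):
    goto([*xy,hi],[180,0,yaw]); wait(0.3); move_l([*xy,z+25],speed=150)
    move_l([*xy,z],speed=40); wait(0.3)
    o=get_obs();print('down',o['grip_width'],o['tcp_pos'].round(1),o['wrist_force'].round(1))
    grip(op); wait(0.2); move_l([*xy,z+60],speed=120)
    print('t',get_obs()['t'])
def save(cam_,name):
    im=get_image(cam_);cv2.imwrite('pics/%s.png'%name,im[:,:,::-1]);return im
E
python3 - <<'E'
from h import *
pick((611.3,-303.3),90,80,85,40,200)
o=get_obs();save("side","l1")
E
```

```text
grip 42.8821864854706 [ 612.  -303.6   81.2] [-0.6  0.9  4.9]
lift 42.553526969367326 [-0.2  1.  -2.5] 13.9667
```

View pics/l1.png

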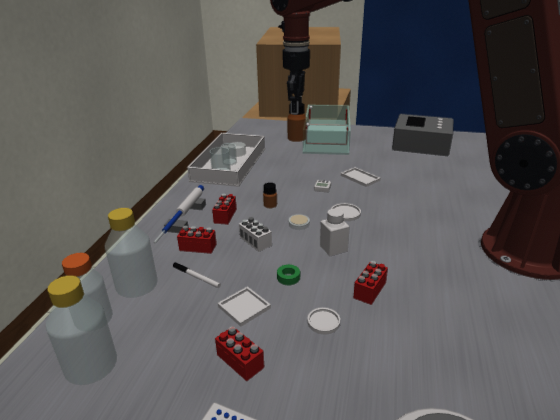

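The side view shows the large bottle hanging upright at (297,126), clear of the bench. Next I'll place it.

```bash
python3 - <<'E'
from h import *
place((432.8,-86.4),90,84.5,200)
save("side","l2")
pick((640,-90.3),90,44.5,85,30,220)
save("side","s1")
E
python3 -c "
import cv2,numpy as np
a=cv2.imread('pics/l2.png')[60:360,180:460];b=cv2.imread('pics/s1.png')[60:360,180:460]
cv2.imwrite('pics/ls.png',cv2.resize(np.hstack([a,b]),(800,429)))"
```

```text
down 42.72844360894181 [432.8 -86.4  84.5] [-0.  -0.2 -3.2]
t 18.5667
grip 32.88407936766928 [640.6 -90.4  45.2] [-1.7  0.9  4.5]
lift 32.62763968587366 [-0.1  0.5 -1.4] 22.3833
```

View pics/ls.png

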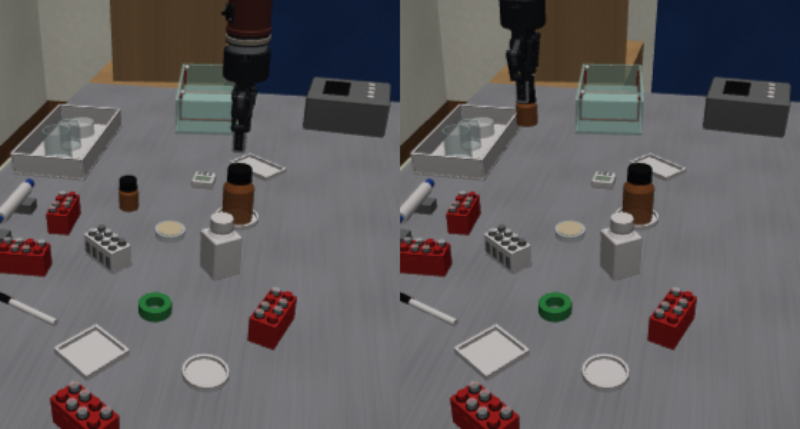

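The left crop shows the large bottle upright in the round tray at (238,195). The right crop shows the small bottle in the gripper at (527,113).

```bash
python3 - <<'E'
from h import *
place((428.6,326.4),90,48.5,220)
save("side","s2")
pick((441.9,82.9),60,81.5,85,30,230)
save("side","q1")
E
python3 -c "
import cv2,numpy as np
a=cv2.imread('pics/s2.png')[60:360,180:460];b=cv2.imread('pics/q1.png')[60:360,180:460]
cv2.imwrite('pics/sq.png',cv2.resize(np.hstack([a,b]),(800,429)))"
```

```text
down 32.986163603952505 [428.7 326.5  48.3] [-0.4  0.2 -1.2]
t 28.05
grip 35.33181152813534 [442.5  83.   82.2] [-0.7  1.9  5.5]
lift 34.835763203670425 [-0.1  0.5 -2.3] 31.7917
```

View pics/sq.png

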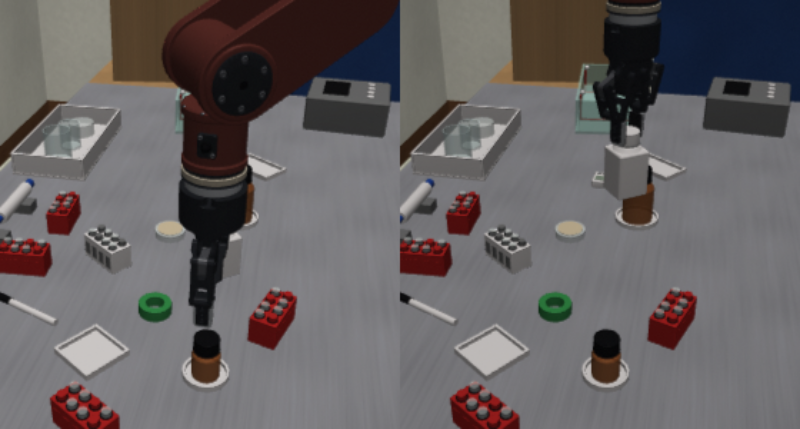

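The left crop shows the small bottle upright in its tray at (206,357). The right crop shows the square bottle held upright at (626,165).

```bash
python3 - <<'E'
from h import *
place((587.7,318.9),78.3,85.7,230)
save("side","q2")
pick((629.4,91.6),51.7,18,85,40,200)
save("side","r1")
E
python3 -c "
import cv2,numpy as np
a=cv2.imread('pics/q2.png')[60:360,180:460];b=cv2.imread('pics/r1.png')[60:360,180:460]
cv2.imwrite('pics/qr.png',cv2.resize(np.hstack([a,b]),(800,429)))"
```

```text
down 34.90230548106406 [587.6 318.9  85.5] [-1.1 -0.3 -1.8]
t 36.6333
grip 39.18210294556641 [630.3  91.6  18.9] [ 0.1 -0.3  3.8]
lift 39.294991059183054 [ 0.3 -0.4 -1.1] 40.5667
```

View pics/qr.png

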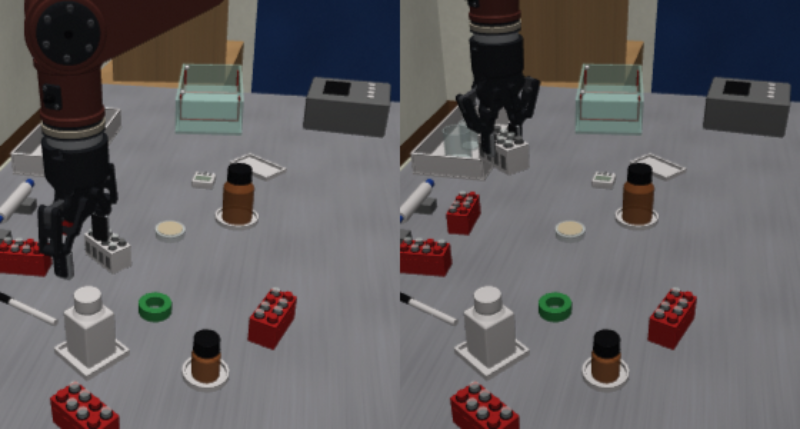

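The left crop shows the square bottle upright in the square tray at (90,330). The right crop shows the rack lifted level at (508,152). Next I'll place the rack and then inspect everything from above.

```bash
python3 - <<'E'
from h import *
import pickle
place((412.3,-310.6),52.8,22.3,200,op=65)
move_l([412.3,-310.6,230])
W={};tiles=[]
for n,x,y,h in [("rack",412.3,-310.6,10),("large",432.8,-86.4,10),("small",428.6,326.4,10),("square",587.7,318.9,10)]:
    goto([x+70,y,230],[180,0,90]);wait(0.15)
    o=get_obs();im=get_image("wrist");C=cam("wrist",o);W[n]=(o,im,C)
    u,v=proj(C,[x,y,h])[0].astype(int);t=im[max(v-60,0):max(v-60,0)+120,u-76:u+76]
    tiles.append(cv2.resize(t,(380,300)))
print(get_obs()['t'])
pickle.dump(W,open('W2.pkl','wb'))
cv2.imwrite('pics/tiles2.png',np.vstack([np.hstack(tiles[:2]),np.hstack(tiles[2:])])[:,:,::-1])
goto([480,330,300],[180,0,90])
save("side","fs");save("top","ft")
E
```

```text
down 39.46146264065415 [ 412.3 -310.6   22.2] [ 0.4  0.2 -1.8]
t 46.05
51.6917
```

View pics/tiles2.png

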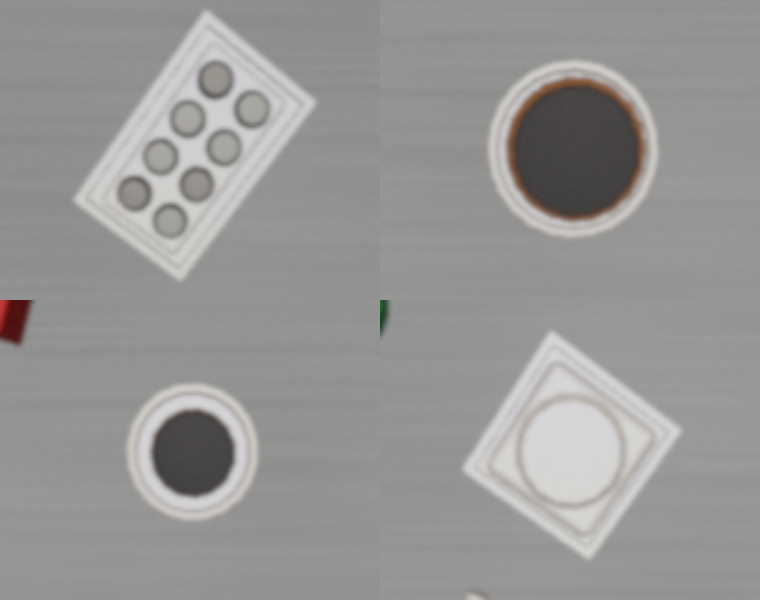

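View pics/fs.png

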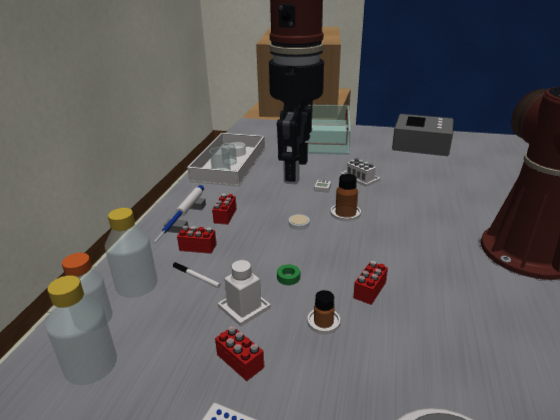

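The overhead tiles show all four items centred inside their rims and aligned with them: rack at (197,148), large bottle at (574,149), small bottle at (193,452), square bottle at (571,448). The side view shows all four upright. The Petri dish at (299,222) and tape roll at (288,274) are where they started, and the gripper is clear.

```bash
python3 - <<'E'
from h import *
print(get_obs()['t']); print(sign_off())
E
```

```text
52.5833
the job is handed in; nothing more can be done
None
```

All four items are in their matching trays and the job is handed in at about 53 s of the 96 s allowed. I moved the large bottle, small bottle, square bottle and white rack, in that order. The square bottle was turned 18.3° to line up with its tray.

**Final checks:** overhead wrist pictures showed each foot inside its rim and, for the square bottle and rack, sides parallel to the tray. The side view showed everything upright. The Petri dish and tape roll looked unmoved, judged by eye in that side view, not measured. The red look-alike racks were left alone, and the gripper was clear of everything at hand-in.

**Forces:** every grasp held, and no wrist-force reading I printed went above about 6 N; I did not record it continuously. The one oddity was an upward push of about 4–5 N each time the fingers closed, which raised the arm by about 1 mm and did not affect the placing.

No check failed or disagreed.

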